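# Close the two-part chocolate egg mould on its dowels and hold it shut

### The arm

A 6-joint arm with a two-finger parallel gripper is mounted at the origin on the work surface. World frame = base frame: x ahead of the robot, y to its left, z up, the work surface at z = 0. Lengths are in m, angles in rad, forces in N, time in s.
With the tool pointing down it reaches from about 0.35 to 0.975 m from the base axis. Payload 4.9 kg.
Tool frame: the origin (TCP) lies at the very end of the fingers, on their centre line; the grasp point (between the pads) lies manip.grip_point_offset behind it (manip.grip_point_offset is the distance from the TCP to the grasp point, in m); z points along the fingers, y is the line along which they close (so a half turn about z gives the same grasp; the last joint's range is limited). The gripper opens to 85 mm and grips with 20 to 120 N. Pads are 22 mm wide; open, the fingers measure 114 mm over their backs; the gripper's body (76 mm by 85 mm) begins 54 mm behind the grasp point. The pads swing forward as they close: fully open they stand 13 mm farther back than shut.
Start: joints at [1.033, 0.053, 1.613, -0, 1.476, -0.119], TCP at [0.254, 0.571, 0.231] pointing down, gripper open.
Joint ranges: [-3.01, 3.01], [-1.01, 2.22], [0.06, 2.58], [-1.02, 4.17], [0.09, 2.62], [-3.14, 3.14]. Speed limits (rad/s): [2.57, 2.57, 3.14, 3.14, 3.14, 3.14].

### API

Orientations are given as a unit quaternion [w, x, y, z].
In Python, from plant import manip gives the robot as it stands.
- The arm moves only by the shell command python3 -m crank 'ROWS' [OPENING]. ROWS is JSON, a list of rows, each an object of numbers: "x", "y", "z": the shift along the tool's x, y, z in cm; "turn": the turn about the tool's z in rad. In form: [{"x": .., "y": .., "z": .., "turn": ..}, ...]. A call has 1 to 5 rows; each row shifts and turns the commanded pose from where the row before left it, along the tool's axes as they then stand; what a row does not reach is not made up. A row lasts 1/10 s, in which the tool goes at most 50 mm and 8.59 degrees, less where a joint would pass 70% of its speed; a pose out of reach is approached as far as the arm can. A call with a gripper value outside its range is refused whole. OPENING is the opening in per cent of the stroke, from 0 (shut) to 100 (fully open), set as the call begins (- or left out, the last holds). The fingers move at their own pace and stop on an object; the grip force is fixed at half the most. Time passes only in rows, so rows that do not move let the fingers close. It gives the time, the measured TCP pose, the force, the opening and the grip force at its end, in the units of the state.
- manip.state(): the state, without advancing time (a new reading comes with each control period).
- manip.grab_frame(name): name is "side" or "top"; returns (picture, depth): 480x640x3 uint8, red, green, blue; 480x640 float32, m along the optical axis (not along the pixel's ray), 0 where there is no reading.
- manip.camera_model(name): a dict with "mtx" (3x3 intrinsics, pixels), "k1" (the pictures are not rectified: a ray, as slopes to the right and down, at radius r is drawn at 1 + k1 r^2 times it, then the intrinsics apply), "world_to_cam" (4x4, takes a point from world to camera coordinates). Camera axes: x right, y down, z forward; pixel columns grow to the right and rows downward; lengths in m; the calibration is good to about 2 mm. A picture is of the moment at which its call begins. camera_model takes no time and is no camera call.
- manip.job_done(): hands the job in; it is judged then, once.
The state is a dict: "time": time; "joint_pos": joint angles; "joint_vel": joint speeds; "joint_efforts": joint torques, N m; "tool_pos": TCP position; "tool_rot": TCP orientation; "contact_force": force on the tool from outside, world axes, zero at the start; "ft_torque": the same for the moment, N m; "gripper_width": opening from 0.0 (shut) to 1.0 (fully open); "grasp_force": force on a finger pad.
Only numpy, scipy, OpenCV 4.12 (cv2) and the standard library are available. Lean on these libraries where they do the work, as an engineer would, in place of code of your own. Each camera call takes 0.05 s, during which the arm holds its last target. There are 200 camera calls.

### The job

Close the chocolate egg mould: lift the upper half off the cooling rack, lower it gently onto the two dowels of the lower half on the baking mat until the faces meet all round, and press it down with about 15 N so that the two set chocolate shells join; three times as much would crack them. Finish still gripping the upper half and holding the mould pressed shut, with the lower half and everything else on the bench left where it was.

Things in the scene. Friction and masses are not known exactly. Their poses are not given: they have to be found in the camera images.
- upper_half: Upper half of a two-egg mould: white plastic frame 190 (x) x 58 (y) x 32 (z) mm, 0.22 kg; two egg domes show inside its 4 mm walls from above. Lies parting face down on the rack. Origin: centre of the parting face (underside), 20 mm above the bench at first; z up, x along it to the eggs' pointed ends. Grip it across its flat upright long sides, 58 mm apart (along its y).
- socket_round (a point): Mouth of the round dowel socket, in the underside of the upper half, at (82, 0, 0) mm in its frame: a 9.2 mm hole with a 1.5 mm chamfer, through the 14 mm thick end of the half and visible from above.
- socket_slot (a point): Mouth of the slotted dowel socket at (-82, 14, 0) mm in the upper half's frame: 14.2 mm along x, 9.2 mm along y, through the other end, same chamfer. Because it is off the centre line the mould fits only one way round.
- lower_half: Lower half: white block 190 (x) x 58 (y) x 32 (z) mm, 0.24 kg, loose on a fixed 3 mm silicone mat (270 mm square), parting face up with two brown half-egg shells. Origin: centre of its underside, 3 mm above the bench; z up, x to the eggs' pointed ends. Mould shut: the upper half's origin is at (0, 0, 32) mm in this frame, axes of both halves agreeing.
- lower_face (a point): Centre of the lower half's parting face, (0, 0, 32) mm in its frame.
- dowel_round (a point): Foot of the steel dowel that enters the round socket, on the parting face at (82, 0, 32) mm in the lower half's frame: 8 mm diameter, stands 12 mm high, the upper 7 mm tapering to a 3 mm tip.
- dowel_slot (a point): Foot of the same kind of dowel for the slotted socket, at (-82, 14, 32) mm in the lower half's frame.
- rack: Wire cooling rack, fixed to the bench, 270 x 270 mm, top 20 mm above the bench; origin on the bench at its centre. Rack and mat may be on either side.
- jar: Amber glass jar, 68 mm diameter, 95 mm high, origin at the centre of its underside. Bystander.
- cases: Nested stack of red baking cases, 72 mm diameter, 62 mm high, origin at the centre of its underside. Bystander.
- scraper: Steel bench scraper lying flat, 130 mm wide, 92 mm long, 24 mm high at the black handle; origin on the bench under the inner edge of the handle. Bystander.
- clip: Small dark steel spring clip for the mould, 18 x 47 x 38 mm, origin near the centre of its underside. Bystander.
Not all that is in view belongs to the job. What is shaped like the upper_half but pink is not meant. Leave any pink look-alike of the lower_half alone.

How it is judged:
On the way, in this order (a step that is already met when the one before it is completed fails the run):
1. the upper half is lifted clear of the rack in the gripper (height (world z) of upper_half above 0.05 m and contact force between the fingers and upper_half above 3 N), for 0.2 s.
2. the upper half is down on both dowels, faces together (z of upper_half in the frame of lower_face below 0.003 m and distance between socket_round and dowel_round below 0.004 m and distance between socket_slot and dowel_slot below 0.004 m), for 0.2 s.
At the end, for the whole second after the job is handed in: The upper half sits on both dowels with the parting faces together (within 2 mm in height, 3 mm at each dowel, 0.02 rad), the lower half lying flat on its mat, and the fingers still grip the upper half (over 20 N) and keep the two pressed together with 7 to 30 N without touching the lower half (z of upper_half in the frame of lower_face between -0.002 and 0.002 m and distance between socket_round and dowel_round below 0.003 m and distance between socket_slot and dowel_slot below 0.003 m and angle between the z axis of upper_half and the z axis of lower_half, either way round below 0.02 rad and contact force between upper_half and lower_half between 7 and 30 N and contact force between the fingers and upper_half above 20 N and contact force between the fingers and lower_half below 1 N and height (world z) of lower_half below 0.006 m and angle between lower_half's own z axis and vertical below 0.03 rad and linear speed of upper_half below 0.01 m/s); the arm keeps its last pose, push and grip.
It fails at once if the halves are slammed or squeezed together with more than 45 N (the shells crack) (contact force between upper_half and lower_half above 45 N).
It fails at once if the lower half is shoved more than 30 mm from its place (distance of lower_half from where it was at the start of the episode above 0.03 m).
It fails at once if a bystander is moved (distance of any of jar, cases, scraper, clip from where it was at the start of the episode above 0.03 m).
It also fails if it takes over 38 s, if anything falls off the work surface, if the arm or the gripper's body presses on something with over 40 N, if the wrist force passes 120 N, or if a joint passes its speed limit or range.

## Working session

There is one attempt and no reset: what is moved stays moved. The work goes in short steps, Python scripts to look and compute and a shell command to move; the robot and the scene stay as the last step left them, time stands still between calls to the robot, and variables do not carry over. Pictures are saved under pics/ and viewed, at most 10 in all, crops included, and the job is handed in when it is done.

```bash
mkdir -p pics; ls
python3 - <<'E'
from plant import manip
import cv2,numpy as np
for n in("top","side"):
    p,d=manip.grab_frame(n); np.savez(f"pics/{n}0.npz",p=p,d=d); cv2.imwrite(f"pics/{n}0.png",p[:,:,::-1]); print(n,manip.camera_model(n))
print(manip.state(), manip.grip_point_offset)
E
```

```text
pics
top {'mtx': array([[492.31489811,   0.        , 319.99415021],
       [  0.        , 492.31489811, 249.53678629],
       [  0.        ,   0.        ,   1.        ]]), 'k1': -0.003414661442479335, 'world_to_cam': array([[-0.02470591, -0.99951069,  0.01918351, -0.00769526],
       [-0.99040768,  0.0218623 , -0.13643558,  0.48270018],
       [ 0.13594942, -0.02237026, -0.99046319,  1.05535376],
       [ 0.        ,  0.        ,  0.        ,  1.        ]])}
side {'mtx': array([[522.47406582,   0.        , 314.92476859],
       [  0.        , 522.47406582, 240.38463053],
       [  0.        ,   0.        ,   1.        ]]), 'k1': -0.07448658837649669, 'world_to_cam': array([[ 0.90359856, -0.42835412,  0.00473077, -0.43531072],
       [-0.20531848, -0.44275188, -0.8728202 ,  0.12452514],
       [ 0.37597069,  0.78770776, -0.48801898,  1.26224798],
       [ 0.        ,  0.        ,  0.        ,  1.        ]])}
{'time': 0.1, 'joint_pos': array([ 1.03298793e+00,  5.33118685e-02,  1.61416297e+00,  9.75034120e-06,
        1.47603373e+00, -1.18952662e-01]), 'joint_vel': array([ 0.00012284, -0.00118852, -0.004745  ,  0.00044859,  0.00053606,
        0.00014027]), 'joint_efforts': array([ 1.49878906e-04, -3.94903994e+01, -3.71363676e+01, -1.38767864e-04,
        3.96629650e-03,  1.26456175e-05]), 'tool_pos': array([0.25387039, 0.57048753, 0.23016919]), 'tool_rot': array([-3.13544300e-04,  2.07900662e-01,  9.78149476e-01, -9.05202991e-04]), 'contact_force': array([0.49714189, 0.06243521, 0.19350245]), 'ft_torque': array([-0.00133324, -0.00149449,  0.00635963]), 'grasp_force': 0.0, 'gripper_width': 0.9999546179992147} 0.0187
```

View pics/top0.png

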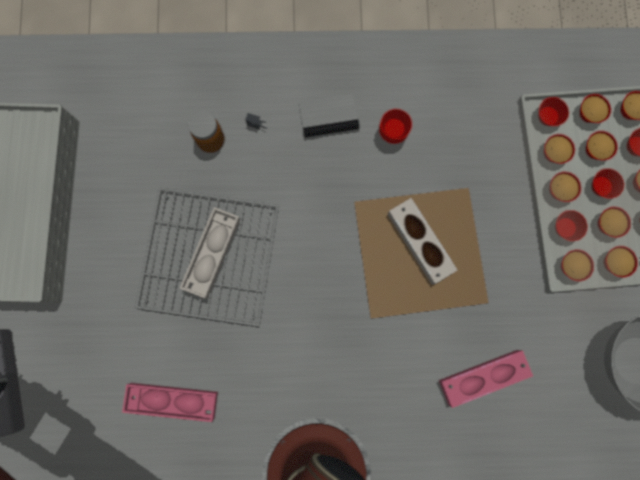

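View pics/side0.png

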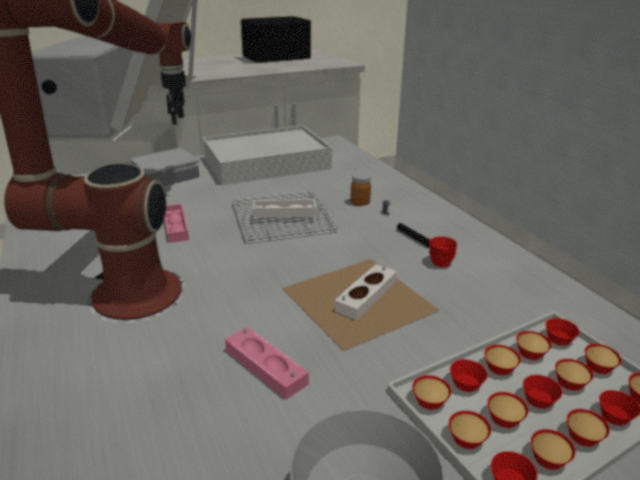

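The top view shows two candidate uppers: the white one on the rack at (210,253) and a pink one at (170,401). It also shows two lowers: the white one with brown shells on the mat at (423,242) and a pink one at (487,378). The white pair fits the description. I'll confirm that in one enlarged crop of both.

Run:
```python
import cv2,numpy as np
p=np.load("pics/top0.npz")["p"][:,:,::-1]
a=p[200:305,170:250];b=p[190:295,383:463]
c=np.hstack([cv2.resize(q,None,fx=5,fy=5,interpolation=cv2.INTER_CUBIC) for q in(a,b)])
cv2.imwrite("pics/crop1.png",c)
```

```text
(no output)
```

View pics/crop1.png

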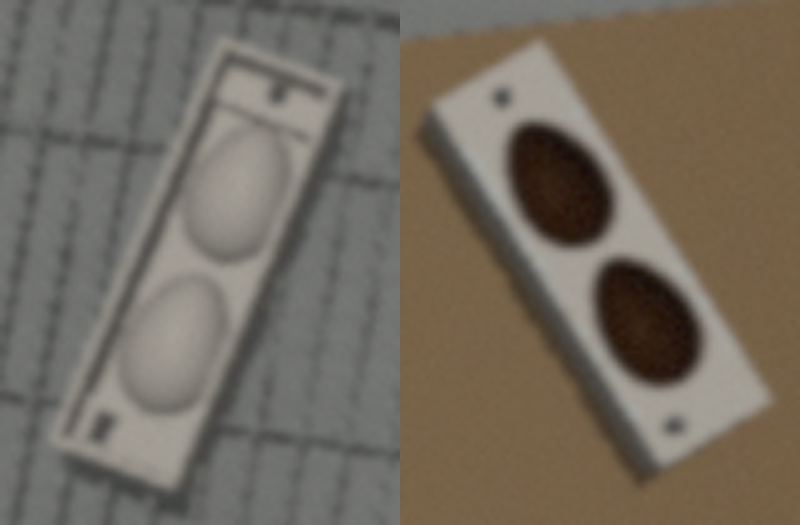

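The crop confirms the white pair.
- **Upper half:** round socket at crop (278,93), slot at (102,428) on the left, so its +x points up the picture.
- **Lower half:** centred dowel at crop (503,97), offset dowel at (674,426), so its +x points up and to the left.

Next I'll measure both poses.

```bash
cat > h.py <<'E'
import cv2,numpy as np
from plant import manip
def cam(n):
    m=manip.camera_model(n); return m["mtx"],np.array([m["k1"],0,0,0,0.]),m["world_to_cam"]
def rays(n,uv):
    K,k,T=cam(n); s=cv2.undistortPoints(np.float64(uv).reshape(-1,1,2),K,k)[:,0]
    R=T[:3,:3]; return -R.T@T[:3,3], np.c_[s,np.ones(len(s))]@R
def on_z(n,uv,z):
    c,r=rays(n,uv); return c+r*((np.atleast_1d(z)-c[2])/r[:,2])[:,None]
def cloud(n,d,x0,x1,y0,y1):
    v,u=np.mgrid[y0:y1,x0:x1]; c,r=rays(n,np.c_[u.ravel(),v.ravel()])
    q=d[y0:y1,x0:x1].ravel(); return (c+r*q[:,None])[q>0], np.c_[u.ravel(),v.ravel()][q>0]
def rect(P):
    (c,s,a)=cv2.minAreaRect(np.float32(P[:,:2]*1000)); return np.round(c,1),np.round(s,1),round(a,2)
E
python3 - <<'E'
from h import *
d=np.load("pics/top0.npz")["d"]
for nm,box,off,z,cor,feat,zf in (("up",(170,250,200,305),(170,200),.052,[(224,38),(346,85),(180,490),(50,440)],[(278,93),(102,428)],.034),
  ("lo",(383,463,190,295),(383,190),.035,[(33,100),(140,38),(372,402),(250,475)],[(103,97),(274,426)],.041)):
    P,uv=cloud("top",d,*box)
    print(nm,"z pct",np.percentile(P[:,2],[1,10,50,90,99]).round(4))
    for t in (z-.012,z-.006): print(t,rect(P[P[:,2]>t]),(P[:,2]>t).sum())
    f=lambda q:(np.array(q)+.5)/5-.5+off
    C=on_z("top",f(cor),z); F=on_z("top",f(feat),zf)
    print("corners",C[:,:2].round(4).tolist(),"centre",C.mean(0).round(4),"sides",np.linalg.norm(C-np.roll(C,-1,0),axis=1).round(4))
    print("feat",F[:,:2].round(4).tolist(),np.linalg.norm(F[0]-F[1]))
    v=F[0]-F[1]; yaw=np.arctan2(v[1],v[0])+np.arctan2(14,164)
    v=C[0]+C[1]-C[2]-C[3]; yc=np.arctan2(v[1],v[0])
    Rm=np.array([[np.cos(yc),-np.sin(yc)],[np.sin(yc),np.cos(yc)]])
    print("yaw feat",yaw,"yaw corners",yc,"centre feat",F[:,:2].mean(0)-Rm@[0,.007])
E
```

```text
up z pct [-0.0043 -0.0019  0.0026  0.0428  0.0537]
0.039999999999999994 (array([480.7, 220.8]), array([ 60. , 189.7]), 67.55) 1104
0.046 (array([480.6, 220.4]), array([ 59.2, 189.6]), 67.51) 590
corners [[0.5785, 0.2103], [0.5564, 0.1571], [0.3817, 0.2282], [0.4043, 0.2837]] centre [0.4802 0.2198 0.052 ] sides [0.0576 0.1886 0.0599 0.189 ]
feat [[0.5571, 0.1898], [0.4102, 0.2659]] 0.16553030907436284
yaw feat -0.39285321952485586 yaw corners -0.3924551553756176 centre feat [0.48098248 0.22140865]
lo z pct [-0.0021  0.0007  0.0042  0.035   0.0386]
0.023000000000000003 (array([ 498.8, -246.3]), array([190.1,  59.5]), 29.67) 1923
0.029000000000000005 (array([ 498.8, -246.3]), array([190.1,  59.5]), 29.67) 1646
corners [[0.5689, -0.1761], [0.5964, -0.2256], [0.4299, -0.3202], [0.399, -0.2643]] centre [ 0.4985 -0.2465  0.035 ] sides [0.0566 0.1915 0.0639 0.1915]
feat [[0.5684, -0.2064], [0.4198, -0.2745]] 0.163422198584096
yaw feat 0.5151258510788735 yaw corners 0.4976324957411473 centre feat [ 0.49741956 -0.24662594]
```

```bash
cat >> h.py <<'E'
def go(x,y,z,yaw):
    """remaining move in tool axes (cm) and turn (rad), for tool-x heading yaw"""
    from scipy.spatial.transform import Rotation as Ro
    s=manip.state(); R=Ro.from_quat(s["tool_rot"],scalar_first=True).as_matrix()
    dy=(np.arctan2(R[1,0],R[0,0])-yaw+np.pi)%(2*np.pi)-np.pi
    print("t",round(s["time"],2),"pos",s["tool_pos"].round(4),"tilt",np.arccos(-R[2,2]).round(4),"d_tool cm",(R.T@(np.array([x,y,z])-s["tool_pos"])*100).round(2),"turn",round(dy,4),"F",s["contact_force"].round(1),"g",round(s["gripper_width"],3),round(s["grasp_force"],1),"j6",s["joint_pos"][5].round(2))
E
python3 -c "
from h import *
go(.4806,.2207,.12,np.pi-.393)"
```

```text
t 0.1 pos [0.2539 0.5705 0.2302] tilt 0.0019 d_tool cm [-34.94 -22.71  11.05] turn -0.0259 F [0.5 0.1 0.2] g 1.0 0.0 j6 -0.12
```

```bash
python3 -m crank '[{"x":-3.5,"y":-2.3,"z":0.5,"turn":-0.026},{"x":-3.5,"y":-2.3,"z":0.5},{"x":-3.5,"y":-2.3,"z":0.5},{"x":-3.5,"y":-2.3,"z":0.5},{"x":-3.5,"y":-2.3,"z":1}]' 100; python3 -m crank '[{"x":-3.5,"y":-2.3,"z":1},{"x":-3.5,"y":-2.3,"z":1},{"x":-3.5,"y":-2.3,"z":2},{"x":-3.5,"y":-2.3,"z":2},{"x":-3,"y":-1.5,"z":2}]'; python3 -m crank '[{"x":0},{"x":0}]'; python3 -c "
from h import *
go(.4806,.2207,.023,np.pi-.393)"
```

```text
t 0.1 pos [0.2539 0.5705 0.2302] tilt 0.0019 d_tool cm [-34.94 -22.69  20.75] turn -0.0259 F [0.5 0.1 0.2] g 1.0 0.0 j6 -0.12schema error: expected keys x, y, z, turn
schema error: expected keys x, y, z, turn
schema error: expected keys x, y, z, turn
```

All four keys are required in every row.

```bash
python3 -m crank '[{"x":-3.5,"y":-2.3,"z":0.5,"turn":-0.026},{"x":-3.5,"y":-2.3,"z":0.5,"turn":0},{"x":-3.5,"y":-2.3,"z":0.5,"turn":0},{"x":-3.5,"y":-2.3,"z":0.5,"turn":0},{"x":-3.5,"y":-2.3,"z":1,"turn":0}]' 100; python3 -m crank '[{"x":-3.5,"y":-2.3,"z":1,"turn":0},{"x":-3.5,"y":-2.3,"z":1,"turn":0},{"x":-3.5,"y":-2.3,"z":2,"turn":0},{"x":-3.5,"y":-2.3,"z":2,"turn":0},{"x":-3,"y":-1.5,"z":2,"turn":0}]'; python3 -m crank '[{"x":0,"y":0,"z":0,"turn":0},{"x":0,"y":0,"z":0,"turn":0}]'; python3 -c "
from h import *
go(.4806,.2207,.023,np.pi-.393)"
```

```text
time: 0.6
tool_pos: [0.3717, 0.3959, 0.2014]
tool_rot: [0.0, 0.195, 0.981, 0.0]
contact_force: [-0.3, 0.1, -0.2]
gripper_width: 1.001
grasp_force: 0.0
time: 1.1
tool_pos: [0.4875, 0.2311, 0.1203]
tool_rot: [-0.0, 0.196, 0.981, -0.0]
contact_force: [0.6, 0.7, 0.4]
gripper_width: 1.001
grasp_force: 0.0
time: 1.3
tool_pos: [0.4865, 0.2327, 0.1204]
tool_rot: [-0.001, 0.196, 0.981, -0.0]
contact_force: [-0.5, 0.3, -0.0]
gripper_width: 1.0
grasp_force: 0.0
t 1.3 pos [0.4865 0.2327 0.1204] tilt 0.0023 d_tool cm [ 0.07 -1.32  9.74] turn -0.0015 F [-0.5  0.3 -0. ] g 1.0 0.0 j6 -0.87
```

```bash
python3 -m crank '[{"x":0.1,"y":-1.3,"z":0,"turn":0},{"x":0,"y":0,"z":2.2,"turn":0},{"x":0,"y":0,"z":2.2,"turn":0},{"x":0,"y":0,"z":2.2,"turn":0},{"x":0,"y":0,"z":1.8,"turn":0}]'; python3 -m crank '[{"x":0,"y":0,"z":1,"turn":0},{"x":0,"y":0,"z":0.3,"turn":0},{"x":0,"y":0,"z":0,"turn":0}]';  python3 -c "
from h import *
go(.4806,.2207,.023,np.pi-.393)"
```

```text
time: 1.8
tool_pos: [0.4802, 0.2223, 0.0373]
tool_rot: [0.0, 0.194, 0.981, 0.0]
contact_force: [0.4, -0.5, -0.3]
gripper_width: 0.998
grasp_force: 0.0
time: 2.1
tool_pos: [0.4811, 0.222, 0.0249]
tool_rot: [0.0, 0.195, 0.981, 0.0]
contact_force: [0.4, -0.7, 0.1]
gripper_width: 1.002
grasp_force: 0.0
t 2.1 pos [0.4811 0.222  0.0249] tilt 0.0007 d_tool cm [-0.   -0.14  0.19] turn 0.001 F [ 0.4 -0.7  0.1] g 1.002 0.0 j6 -0.89
```

```bash
python3 -m crank '[{"x":0,"y":-0.1,"z":0.1,"turn":0},{"x":0,"y":0,"z":0,"turn":0},{"x":0,"y":0,"z":0,"turn":0},{"x":0,"y":0,"z":0,"turn":0},{"x":0,"y":0,"z":0,"turn":0}]' 0; python3 -m crank '[{"x":0,"y":0,"z":0,"turn":0},{"x":0,"y":0,"z":0,"turn":0},{"x":0,"y":0,"z":0,"turn":0},{"x":0,"y":0,"z":0,"turn":0},{"x":0,"y":0,"z":0,"turn":0}]'
```

```text
time: 2.6
tool_pos: [0.4817, 0.2209, 0.0246]
tool_rot: [0.001, 0.195, 0.981, 0.0]
contact_force: [-0.8, -0.0, 5.5]
gripper_width: 0.667
grasp_force: 67.1
time: 3.1
tool_pos: [0.4817, 0.2209, 0.0246]
tool_rot: [0.001, 0.195, 0.981, 0.0]
contact_force: [-1.4, -0.2, 6.4]
gripper_width: 0.664
grasp_force: 67.2
```

```bash
python3 -m crank '[{"x":0,"y":0,"z":-0.5,"turn":0},{"x":0,"y":0,"z":-1,"turn":0},{"x":0,"y":0,"z":-2,"turn":0},{"x":0,"y":0,"z":-2,"turn":0},{"x":0,"y":0,"z":-2,"turn":0}]'; python3 -m crank '[{"x":0,"y":0,"z":-2,"turn":0},{"x":0,"y":0,"z":0,"turn":0},{"x":0,"y":0,"z":0,"turn":0},{"x":0,"y":0,"z":0,"turn":0},{"x":0,"y":0,"z":0,"turn":0}]';  python3 - <<'E'
from h import *
p,d=manip.grab_frame("top"); np.savez("pics/t1.npz",p=p,d=d); cv2.imwrite("pics/t1.png",cv2.resize(p[170:320,140:300,::-1],None,fx=4,fy=4,interpolation=cv2.INTER_CUBIC))
go(.4987,-.2464,.15,np.pi+.518)
E
```

```text
time: 3.6
tool_pos: [0.48, 0.2204, 0.0987]
tool_rot: [-0.001, 0.195, 0.981, -0.0]
contact_force: [0.6, -0.2, -1.7]
gripper_width: 0.666
grasp_force: 66.1
time: 4.1
tool_pos: [0.4796, 0.2203, 0.1165]
tool_rot: [-0.001, 0.195, 0.981, -0.001]
contact_force: [-0.4, -0.1, -2.1]
gripper_width: 0.663
grasp_force: 66.3
t 4.15 pos [0.4798 0.2204 0.1167] tilt 0.0027 d_tool cm [-19.61 -42.4   -3.29] turn -0.9108 F [-0.9  0.5 -2.9] g 0.666 66.3 j6 -0.89
```

View pics/t1.png

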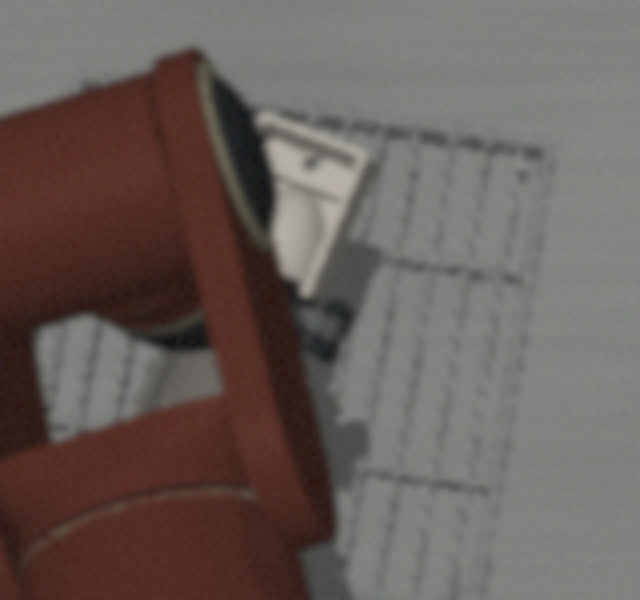

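It is held level, with the round socket visible at crop (312,160). The grip offset is known from the grasp, so I'll carry it over.

```bash
python3 -m crank '[{"x":-1.9,"y":-4.2,"z":-0.6,"turn":0},{"x":-1.9,"y":-4.2,"z":-0.6,"turn":0},{"x":-1.9,"y":-4.2,"z":-0.6,"turn":0},{"x":-1.9,"y":-4.2,"z":-0.6,"turn":0},{"x":-1.9,"y":-4.2,"z":-0.6,"turn":0}]'; python3 -m crank '[{"x":-1.9,"y":-4.2,"z":0,"turn":0},{"x":-1.9,"y":-4.2,"z":0,"turn":0},{"x":-1.9,"y":-4.2,"z":0,"turn":0},{"x":-1.9,"y":-4.2,"z":0,"turn":0},{"x":-1.9,"y":-4.2,"z":0,"turn":0}]'; python3 -m crank '[{"x":0,"y":0,"z":0,"turn":-0.13},{"x":0,"y":0,"z":0,"turn":-0.13},{"x":0,"y":0,"z":0,"turn":-0.13},{"x":0,"y":0,"z":0,"turn":-0.13},{"x":0,"y":0,"z":0,"turn":-0.13}]'; python3 -m crank '[{"x":0,"y":0,"z":0,"turn":-0.13},{"x":0,"y":0,"z":0,"turn":-0.13},{"x":0,"y":0,"z":0,"turn":0},{"x":0,"y":0,"z":0,"turn":0}]';  python3 -c "
from h import *
go(.4995,-.2459,.06,np.pi+.518)"
```

```text
time: 4.65
tool_pos: [0.4875, -0.0113, 0.1479]
tool_rot: [-0.0, 0.195, 0.981, 0.0]
contact_force: [1.4, 0.0, -2.3]
gripper_width: 0.67
grasp_force: 66.4
time: 5.15
tool_pos: [0.4949, -0.2418, 0.1475]
tool_rot: [-0.0, 0.195, 0.981, 0.0]
contact_force: [0.6, 0.8, -1.7]
gripper_width: 0.665
grasp_force: 66.4
time: 5.65
tool_pos: [0.495, -0.2399, 0.1473]
tool_rot: [-0.001, -0.131, 0.991, 0.001]
contact_force: [0.2, -0.5, -2.7]
gripper_width: 0.667
grasp_force: 66.7
time: 6.05
tool_pos: [0.4952, -0.2399, 0.1477]
tool_rot: [-0.0, -0.254, 0.967, 0.0]
contact_force: [0.4, 0.4, -1.8]
gripper_width: 0.664
grasp_force: 66.6
t 6.05 pos [ 0.4952 -0.2399  0.1477] tilt 0.0011 d_tool cm [-0.08 -0.74  8.77] turn -0.0035 F [ 0.4  0.4 -1.8] g 0.664 66.6 j6 -2.67
```

```bash
python3 -m crank '[{"x":-0.1,"y":-0.7,"z":2,"turn":0},{"x":0,"y":0,"z":2,"turn":0},{"x":0,"y":0,"z":2,"turn":0},{"x":0,"y":0,"z":1.5,"turn":0},{"x":0,"y":0,"z":0.7,"turn":0}]'; python3 -m crank '[{"x":0,"y":0,"z":0,"turn":0},{"x":0,"y":0,"z":0,"turn":0},{"x":0,"y":0,"z":0,"turn":0}]';  python3 - <<'E'
from h import *
ims=[]
for n,(x,y) in (("top",(350,150)),("side",(290,190))):
    p,d=manip.grab_frame(n); np.savez(f"pics/{n}2.npz",p=p,d=d); ims.append(cv2.resize(p[y:y+150,x:x+130,::-1],None,fx=3,fy=3.9,interpolation=cv2.INTER_CUBIC) if 0 else cv2.resize(p[y:y+150,x:x+130,::-1],None,fx=3,fy=3,interpolation=cv2.INTER_CUBIC))
cv2.imwrite("pics/c2.png",np.hstack(ims))
go(.4995,-.2459,.0396,np.pi+.518)
E
```

```text
time: 6.55
tool_pos: [0.4988, -0.245, 0.0642]
tool_rot: [-0.001, -0.255, 0.967, 0.001]
contact_force: [-0.7, -0.2, -2.3]
gripper_width: 0.665
grasp_force: 66.6
time: 6.85
tool_pos: [0.5007, -0.2462, 0.0677]
tool_rot: [0.001, -0.256, 0.967, -0.001]
contact_force: [-0.3, 0.4, -1.9]
gripper_width: 0.665
grasp_force: 66.6
t 6.95 pos [ 0.5005 -0.2461  0.0675] tilt 0.0021 d_tool cm [0.08 0.08 2.79] turn -0.0009 F [-0.1  0.3 -3. ] g 0.665 66.6 j6 -2.68
```

View pics/c2.png

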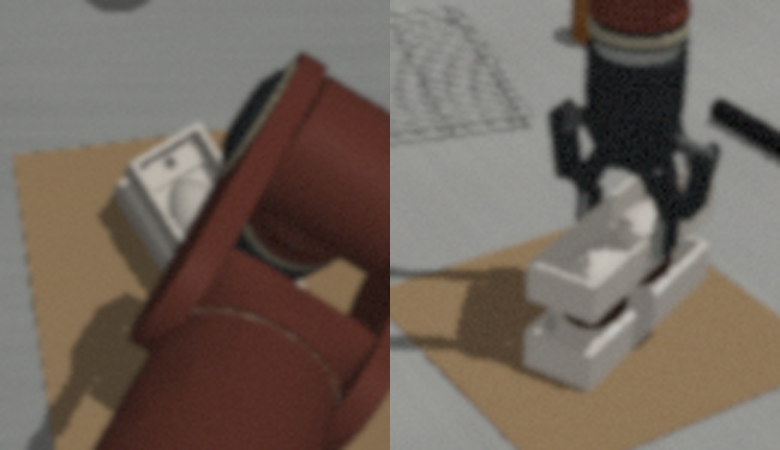

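The side view shows the upper half hovering square over the lower, with ends aligned at (560,290) and (555,345). In the top view the round socket is at crop (169,162). I'll check it against the dowel.

```bash
python3 - <<'E'
from h import *
print(on_z("top",[((169+.5)/3-.5+350,(162+.5)/3-.5+150)],.077), "expected .5710 -.2060; dowel", np.array([.4987,-.2464])+.082*np.array([np.cos(.518),np.sin(.518)]))
E
python3 -m crank '[{"x":0.1,"y":0.1,"z":0.6,"turn":0},{"x":0,"y":0,"z":0.4,"turn":0},{"x":0,"y":0,"z":0.3,"turn":0},{"x":0,"y":0,"z":0,"turn":0},{"x":0,"y":0,"z":0,"turn":0}]';  python3 -c "
from h import *
go(.4995,-.2459,.0396,np.pi+.518)"
```

```text
[[ 0.57209349 -0.20591328  0.077     ]] expected .5710 -.2060; dowel [ 0.56994252 -0.20579823]
time: 7.45
tool_pos: [0.4983, -0.2452, 0.0531]
tool_rot: [-0.0, -0.256, 0.967, 0.0]
contact_force: [0.0, -0.0, -2.1]
gripper_width: 0.671
grasp_force: 66.6
t 7.45 pos [ 0.4983 -0.2452  0.0531] tilt 0.0004 d_tool cm [-0.07 -0.12  1.35] turn -0.0008 F [ 0.  -0.  -2.1] g 0.671 66.6 j6 -2.68
```

```bash
python3 -m crank '[{"x":0,"y":-0.05,"z":0.2,"turn":0},{"x":0,"y":0,"z":0.2,"turn":0},{"x":0,"y":0,"z":0.2,"turn":0},{"x":0,"y":0,"z":0,"turn":0},{"x":0,"y":0,"z":0,"turn":0}]';  python3 -c "
from h import *
go(.4995,-.2459,.0396,np.pi+.518)"
```

```text
time: 7.95
tool_pos: [0.4987, -0.2457, 0.0473]
tool_rot: [-0.0, -0.256, 0.967, -0.0]
contact_force: [0.7, 0.8, -2.9]
gripper_width: 0.667
grasp_force: 66.7
t 7.95 pos [ 0.4987 -0.2457  0.0473] tilt 0.0001 d_tool cm [-0.06 -0.06  0.77] turn -0.0007 F [ 0.7  0.8 -2.9] g 0.667 66.7 j6 -2.68
```

The dowels are entering freely.

```bash
python3 -m crank '[{"x":0,"y":0,"z":0.15,"turn":0},{"x":0,"y":0,"z":0.15,"turn":0},{"x":0,"y":0,"z":0.15,"turn":0},{"x":0,"y":0,"z":0,"turn":0},{"x":0,"y":0,"z":0,"turn":0}]'; python3 -m crank '[{"x":0,"y":0,"z":0.1,"turn":0},{"x":0,"y":0,"z":0,"turn":0},{"x":0,"y":0,"z":0.05,"turn":0},{"x":0,"y":0,"z":0,"turn":0},{"x":0,"y":0,"z":0,"turn":0}]'
```

```text
time: 8.45
tool_pos: [0.4988, -0.2458, 0.0428]
tool_rot: [0.0, -0.256, 0.967, -0.0]
contact_force: [0.7, -1.8, -2.3]
gripper_width: 0.664
grasp_force: 66.7
time: 8.95
tool_pos: [0.4986, -0.2457, 0.0412]
tool_rot: [-0.0, -0.256, 0.967, 0.0]
contact_force: [0.8, -1.2, -2.7]
gripper_width: 0.666
grasp_force: 66.7
```

```bash
python3 -m crank '[{"x":0,"y":0,"z":0.05,"turn":0},{"x":0,"y":0,"z":0,"turn":0},{"x":0,"y":0,"z":0.05,"turn":0},{"x":0,"y":0,"z":0,"turn":0},{"x":0,"y":0,"z":0,"turn":0}]'; python3 -m crank '[{"x":0,"y":0,"z":0.05,"turn":0},{"x":0,"y":0,"z":0,"turn":0},{"x":0,"y":0,"z":0,"turn":0}]'
```

```text
time: 9.45
tool_pos: [0.4987, -0.2457, 0.0402]
tool_rot: [-0.0, -0.256, 0.967, 0.0]
contact_force: [0.9, -0.3, -2.3]
gripper_width: 0.665
grasp_force: 66.7
time: 9.75
tool_pos: [0.4987, -0.2457, 0.0398]
tool_rot: [0.0, -0.256, 0.967, 0.0]
contact_force: [0.3, -1.2, -2.7]
gripper_width: 0.666
grasp_force: 66.7
```

```bash
python3 -m crank '[{"x":0,"y":0,"z":0.05,"turn":0},{"x":0,"y":0,"z":0,"turn":0},{"x":0,"y":0,"z":0,"turn":0}]'; python3 -m crank '[{"x":0,"y":0,"z":0.03,"turn":0},{"x":0,"y":0,"z":0,"turn":0},{"x":0,"y":0,"z":0,"turn":0}]'
```

```text
time: 10.05
tool_pos: [0.4987, -0.2457, 0.0396]
tool_rot: [-0.0, -0.256, 0.967, 0.0]
contact_force: [-1.9, -0.5, 1.7]
gripper_width: 0.66
grasp_force: 67.0
time: 10.35
tool_pos: [0.4987, -0.2457, 0.0396]
tool_rot: [-0.0, -0.256, 0.967, 0.0]
contact_force: [-3.9, 1.2, 5.1]
gripper_width: 0.66
grasp_force: 67.6
```

Contact came at the predicted height, with a stiffness of about 11 N/mm. I'll press on to about +13 N on the reading, because the reading is −2.3 N with no contact.

```bash
python3 -m crank '[{"x":0,"y":0,"z":0.03,"turn":0},{"x":0,"y":0,"z":0,"turn":0},{"x":0,"y":0,"z":0,"turn":0},{"x":0,"y":0,"z":0,"turn":0}]'; python3 -m crank '[{"x":0,"y":0,"z":0.03,"turn":0},{"x":0,"y":0,"z":0,"turn":0},{"x":0,"y":0,"z":0,"turn":0},{"x":0,"y":0,"z":0,"turn":0}]'
```

```text
time: 10.75
tool_pos: [0.4987, -0.2457, 0.0396]
tool_rot: [-0.0, -0.256, 0.967, 0.0]
contact_force: [-4.1, 1.0, 7.2]
gripper_width: 0.669
grasp_force: 67.8
time: 11.15
tool_pos: [0.4987, -0.2458, 0.0396]
tool_rot: [-0.0, -0.256, 0.967, 0.0]
contact_force: [-4.6, 1.6, 9.0]
gripper_width: 0.666
grasp_force: 68.1
```

```bash
python3 -m crank '[{"x":0,"y":0,"z":0.05,"turn":0},{"x":0,"y":0,"z":0,"turn":0},{"x":0,"y":0,"z":0,"turn":0},{"x":0,"y":0,"z":0,"turn":0},{"x":0,"y":0,"z":0,"turn":0}]'; python3 -m crank '[{"x":0,"y":0,"z":0,"turn":0},{"x":0,"y":0,"z":0,"turn":0},{"x":0,"y":0,"z":0,"turn":0},{"x":0,"y":0,"z":0,"turn":0},{"x":0,"y":0,"z":0,"turn":0}]'
python3 - <<'E'
from h import *
p,d=manip.grab_frame("side"); cv2.imwrite("pics/s3.png",cv2.resize(p[190:340,280:440,::-1],None,fx=4,fy=4,interpolation=cv2.INTER_CUBIC))
s=manip.state();print(s["contact_force"],s["ft_torque"],s["tool_rot"])
E
```

```text
time: 11.65
tool_pos: [0.4988, -0.2458, 0.0396]
tool_rot: [-0.0, -0.256, 0.967, 0.0]
contact_force: [-5.3, 2.0, 12.5]
gripper_width: 0.667
grasp_force: 68.4
time: 12.15
tool_pos: [0.4988, -0.2458, 0.0396]
tool_rot: [-0.0, -0.256, 0.967, 0.0]
contact_force: [-5.7, 2.7, 12.2]
gripper_width: 0.667
grasp_force: 68.4
[-6.96830102  2.78545286 11.64871947] [0.64391714 0.98293184 0.0107036 ] [-2.41682278e-04 -2.55751476e-01  9.66742508e-01  2.19243474e-04]
```

View pics/s3.png

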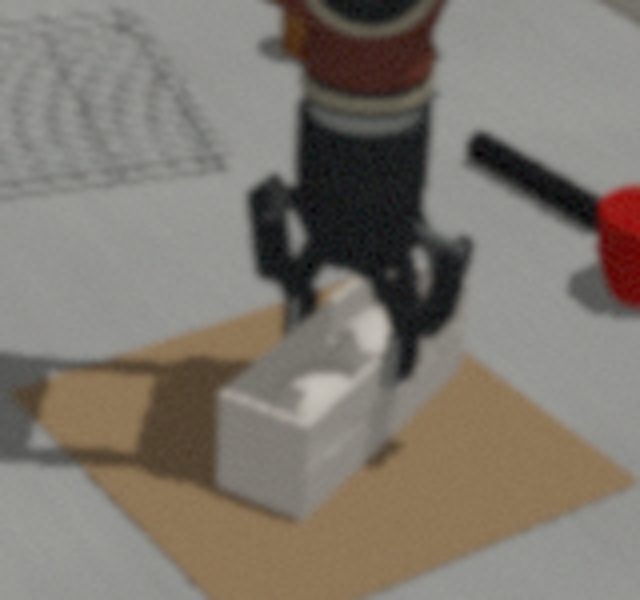

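The mould is shut: the faces are flush along the joint, with no gap from (220,450) to (390,440). The press is about 15 N net, so I'm handing it in.

```bash
python3 -c "
from plant import manip
print(manip.job_done())"
```

```text
the job is handed in; nothing more can be done
None
```

The mould is closed on both dowels and handed in at about 12 s, still gripped and pressed with about 15 N by the wrist reading; the hand-in returned no verdict.

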